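# Press the back mark on a porcelain dish

### The arm

A 6-joint arm with a two-finger parallel gripper is mounted at the origin on a cart in front of the work surface, level with it; the furniture and walls round the work are solid. World frame = base frame: x ahead of the robot, y to its left, z up, the work surface at z = 0. Lengths are in m, angles in rad, forces in N, time in s.
With the tool pointing down it reaches from about 0.3 to 0.75 m from the base axis. Payload 8.5 kg.
Tool frame: the origin (TCP) lies on the centre line of the jaws, within the pads' length; the fingertips stand 19 mm ahead of it and the grasp point (between the pads) is the TCP; z points along the fingers, y is the line along which they close (so a half turn about z gives the same grasp; the last joint's range is limited). The gripper opens to 88 mm and grips with 3 to 60 N. Pads are 18 mm wide; open, the fingers measure 123 mm over their backs; the gripper's body (75 mm by 187 mm) begins 45 mm behind the grasp point.
Start: joints at [-1.371, 0.381, 1.297, -0, 1.464, -0.215], TCP at [0.222, -0.503, 0.258] pointing down, gripper open.
Joint ranges: [-3.11, 3.11], [-0.89, 2.33], [0.22, 2.48], [-1.42, 4.56], [0.17, 2.85], [-2.88, 2.88]. Speed limits (rad/s): [2.39, 2.39, 3.14, 3.14, 3.14, 3.14].

### API

Orientations are given as a unit quaternion [x, y, z, w].
In Python, from bench import manip gives the robot as it stands.
- The arm moves only by the tool servo_tool, never from a script. Its argument "series" is a list of rows, each a list of 7 numbers: the finger opening in mm, from 0 to 88.1, then the shift along the tool's x, y, z in mm, then the turn, a rotation vector about the tool's x, y, z in rad. A call has 1 to 8 rows; each row shifts and turns the commanded pose from where the row before left it, along the tool's axes as they then stand; what a row does not reach is not made up. A row lasts 1/10 s, in which the tool goes at most 50 mm and 8.59 degrees, less where a joint would pass 70% of its speed; a pose out of reach is approached as far as the arm can. A call with a gripper value outside its range is refused whole. The fingers move at their own pace and stop on an object; "grip_force" is the grip in N (left out, the last holds). Time passes only in rows, so rows that do not move let the fingers close. It gives the time, the measured TCP pose, the force, the opening and the grip force at its end, in the units of the state.
- manip.sense(): the state, without advancing time (a new reading comes with each control period).
- manip.camera(name): name is "scene" or "top" or "wrist"; returns the picture (420x560x3 uint8, blue, green, red); there is no depth.
- manip.camera_params(name): a dict with "fx", "fy", "cx", "cy" (pixels), "xyz" and "attitude" of the camera in the world; the wrist camera has in their place "hand_eye" (4x4, takes a point from camera to tool coordinates, whose origin is the TCP and whose axes are the flange's). Camera axes: x right, y down, z forward; pixel columns grow to the right and rows downward; lengths in m; the calibration is good to about 2 mm. A picture is of the moment at which its call begins: read the wrist's pose just before it. camera_params takes no time and is no camera call.
- manip.close_job(): hands the job in; it is judged then, once.
The state is a dict: "time_s": time; "joints": joint angles; "qvel": joint speeds; "joint_torque": joint torques, N m; "tool_pos": TCP position; "tool_rot": TCP orientation; "ft_force": force on the tool from outside, world axes, zero at the start; "ft_torque": the same for the moment, N m; "gripper_width": finger opening in m; "gripper_force": force on a finger pad.
Only numpy, scipy, OpenCV 4.12 (cv2) and the standard library are available. Lean on these libraries where they do the work, as an engineer would, in place of code of your own. Each camera call takes 0.05 s, during which the arm holds its last target. There are 200 camera calls.

### The job

Two porcelain dishes stand on the banding wheel: take the larger one, which is upside down, and set it, still upside down, level on the post of the hand press. With the dish in place, flip the press's safety catch clear of the lever, then pull the lever down by its grip until the sprung pad presses firmly on the underside of the dish, and finish like that: hold the lever down, do not let go. Leave everything else standing where it is.

Things in the scene. Friction and masses are not known exactly. Their poses are not given: they have to be found in the camera images.
- dish_centre (a point): centre (half-way up) of the dish to be marked: round white glazed porcelain dish, 64 mm across, 26 mm high, about 70 g, with small ochre drips on its wall; it stands upside down on the banding wheel, flat underside up, mouth down. The banding wheel is a fixed round white table 176 mm across on a dark foot, its top at z = 0.098. The dish's hollow is at least 38 mm across and 21 mm deep (its bottom is 5 mm thick). The point's z axis points down while the dish is upside down
- dish_other_centre (a point): centre of the other dish on the wheel, to be left alone: a small paint dish of the same ware, 49 mm across, 20 mm high, standing right way up
- post_top (a point): centre of the top of the press's loading post: a fixed upright steel post with a cork tip, 30 mm across at the head (thinner below), its top 75 mm above the bench. The dish is set over it, mouth down, until its inner floor rests on the cork; dish_centre is then 8 mm below this point. The point's axes are the press's own: x points away from the worker toward the lever's hinge, y to the press's left, z up. The press is bolted down: it turns by up to 0.2 rad from start to start
- lever_hinge (a point): middle of the lever's hinge axis, which is parallel to the press's y axis; 120 mm behind post_top and level with it. Same axes as post_top
- lever (a joint): lever angle, rad: 0 = at rest, leaning 0.2 rad back from upright against its back stop; grows as the grip is pulled forward (toward the worker) and down; at about 1.69 the pad touches the dish on the post, 1.77 = bar level, 1.84 = end stop. A return spring lifts the lever again when it is let go; together with the pad it takes up to about 15 N at the grip
- grip (a point): centre of the lever's wooden grip: a horizontal round bar 22 mm across and about 90 mm long along the press's y axis, on the left side of the lever's bar, 53 mm off the bar's flank (62 mm left of the hinge's middle). At rest it is 70 mm behind and 169 mm above the hinge; it swings round the hinge in an arc of 183 mm radius and ends, with the bar level, 180 mm in front of and 35 mm above the hinge. The point turns with the lever
- pad_face (a point): centre of the face of the round rubber pad (28 mm across) on the lever; with the lever at rest it looks toward the worker, with the lever level it looks down at the post. It sits on a spring plunger (about 2 N at first touch, 0.6 N more for each mm, 18 mm travel)
- catch_tail (a point): centre of the top of the catch's thumb tail: a steel paddle 24 mm (press x) by 34 mm, on the right side of the press, slanting up to the right at 35 degrees when the catch is on. It is 44 mm from the catch's pivot, which lies along the press's x axis 34 mm to its left and 28 mm below it (catch on)
- catch (a joint): catch angle, rad: near 0 = on, its nose, a 20 mm steel block, lies across the front of the lever's bar and blocks the lever (which then gives only a few degrees); grows as the tail is pressed straight down, which lifts the nose; from 1.15 it is clear of the lever, 1.35 = end stop. Stiff (about 1.5 N at the tail), it stays where it is left
- jar: blue jar with white cap, 45 mm across, 70 mm high; bystander, origin under its centre, to be left alone
- bottle_s: brown glass bottle, 40 mm across, 74 mm high; bystander, origin under its centre, to be left alone

How it is judged:
By the outcome, as a careful person would: the job done as asked, in the order asked, and still so for the second after the job is handed in, while the arm keeps its last pose, push and grip.
It also fails if it takes over 72 s, if anything falls off the work surface, if the arm or the gripper's body presses on something with over 40 N, if the wrist force passes 120 N, or if a joint passes its speed limit or range.

## Working session

There is one attempt and no reset: what is moved stays moved. The work goes in short steps, Python scripts to look and compute and a tool call to move; the robot and the scene stay as the last step left them, time stands still between calls to the robot, and variables do not carry over. Pictures are saved under pics/ and viewed, at most 10 in all, crops included, and the job is handed in when it is done.

Besides the shell and the picture viewer there is one more tool, called after "Emit:" by a JSON object that holds its "name" and its "arguments". servo_tool: Moves the arm, as the interface text tells. Its arguments: {"type":"object","properties":{"series":{"type":"array","items":{"type":"array","items":{"type":"number"}}},"grip_force":{"type":"number"}},"required":["series"]}

```bash
mkdir -p pics; ls
python3 - <<'E'
from bench import manip
import cv2,numpy as np
for n in("scene","top"):
    cv2.imwrite(f"pics/{n}0.png",manip.camera(n)); print(n,manip.camera_params(n))
print(manip.camera_params("wrist"));s=manip.sense();print(s)
E
```

```text
pics
scene {'fx': 486.0200395526903, 'fy': 486.0200395526903, 'cx': 269.275571444423, 'cy': 212.20410058088757, 'xyz': array([0.1711907, 0.6782916, 0.6899912]), 'attitude': array([-0.21513113,  0.84908491, -0.46784382,  0.11787944])}
top {'fx': 418.37989180108957, 'fy': 418.37989180108957, 'cx': 277.5197834435371, 'cy': 209.48750484873312, 'xyz': array([ 0.34499589, -0.04699333,  1.10880255]), 'attitude': array([ 0.70335502, -0.70095748,  0.08139637, -0.08558592])}
{'fx': 289.99911911249916, 'fy': 289.99911911249916, 'cx': 280.25979323059084, 'cy': 208.78330455941193, 'hand_eye': array([[ 5.91443382e-04, -9.52540003e-01, -3.04412865e-01,
         7.88448360e-02],
       [ 9.99999825e-01,  5.58828520e-04,  1.94264977e-04,
         1.58459379e-05],
       [-1.49305704e-05, -3.04412927e-01,  9.52540167e-01,
        -1.28146350e-01],
       [ 0.00000000e+00,  0.00000000e+00,  0.00000000e+00,
         1.00000000e+00]])}
{'time_s': 0.1, 'joints': array([-1.37128100e+00,  3.81111525e-01,  1.29813481e+00, -2.49318760e-05,
        1.46360178e+00, -2.15318602e-01]), 'qvel': array([ 7.03080178e-04, -2.12752905e-03, -7.68048195e-04, -2.66954980e-04,
       -9.21475450e-05,  1.24902796e-03]), 'joint_torque': array([ 3.41288200e-03, -4.38652861e+01, -2.24912328e+01,  7.14837969e-02,
        3.42379615e-02, -8.36404593e-05]), 'tool_pos': array([ 0.22160894, -0.50313537,  0.2572256 ]), 'tool_rot': array([ 9.78565642e-01,  2.05934188e-01, -7.43311122e-06, -6.27808699e-04]), 'ft_force': array([ 0.31781902, -0.02720107,  0.04541292]), 'ft_torque': array([-0.00270771, -0.04704328,  0.00692145]), 'gripper_force': 0.0, 'gripper_width': 0.08815635016261365}
```

View pics/scene0.png

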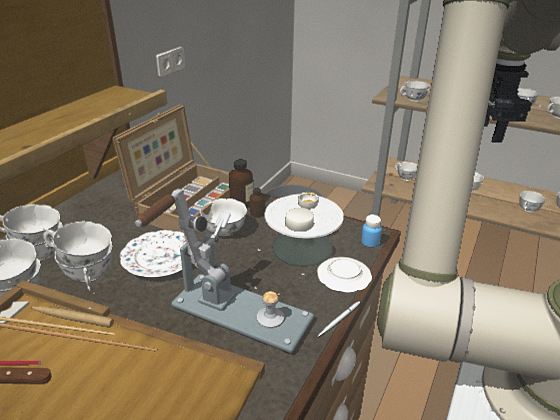

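View pics/top0.png

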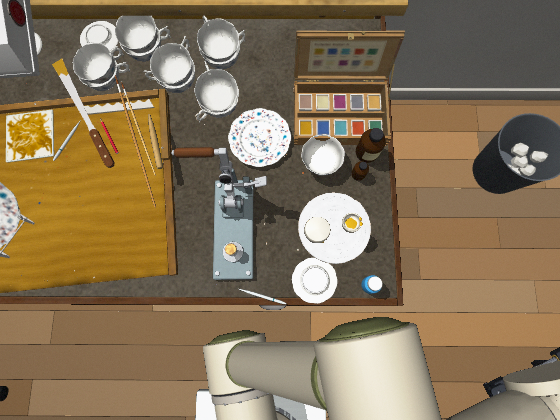

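The scene view shows the press: cork (270,298), grip (155,209), catch tail about (222,222) and dishes at (299,219) and (308,200). In the top view the cork is at (231,249), the large dish at (317,229), the small dish at (352,223), the grip at (195,153) and the tail at about (258,182).

```bash
cat > h.py <<'E'
from bench import manip
import cv2,numpy as np
from scipy.spatial.transform import Rotation as R
def campose(n,s=None):
    p=manip.camera_params(n)
    if n=="wrist":
        s=s or manip.sense(); H=p["hand_eye"]; Rt=R.from_quat(s["tool_rot"]).as_matrix()
        return p,Rt@H[:3,:3],Rt@H[:3,3]+s["tool_pos"]
    return p,R.from_quat(p["attitude"]).as_matrix(),np.array(p["xyz"])
def ray(n,u,v,s=None):
    p,Rm,t=campose(n,s); d=Rm@[(u-p["cx"])/p["fx"],(v-p["cy"])/p["fy"],1]; return t,d/np.linalg.norm(d)
def plane(n,u,v,z,s=None):
    t,d=ray(n,u,v,s); return t+d*(z-t[2])/d[2]
def tri(a,b):
    (t1,d1),(t2,d2)=a,b
    k=np.linalg.lstsq(np.c_[d1,-d2],t2-t1,rcond=None)[0]
    p,q=t1+k[0]*d1,t2+k[1]*d2; return (p+q)/2,np.linalg.norm(p-q)
def proj(n,X,s=None):
    p,Rm,t=campose(n,s); c=Rm.T@(np.array(X)-t); return np.array([p["fx"]*c[0]/c[2]+p["cx"],p["fy"]*c[1]/c[2]+p["cy"]])
E
python3 - <<'E'
from h import *
np.set_printoptions(precision=4,suppress=True)
im=cv2.imread("pics/top0.png"); sc=cv2.imread("pics/scene0.png")
def cork(im,x0,x1,y0,y1):
    h=cv2.cvtColor(im,cv2.COLOR_BGR2HSV); m=cv2.inRange(h,(8,90,120),(28,255,255)); k=np.zeros_like(m);k[y0:y1,x0:x1]=m[y0:y1,x0:x1]
    y,x=np.nonzero(k); return x.mean(),y.mean(),len(x),(x.min(),x.max(),y.min(),y.max())
c=cork(im,218,246,236,262); d=cork(sc,255,285,285,308); print(c,d)
print(plane("top",*c[:2],.075),plane("scene",*d[:2],.075),tri(ray("top",*c[:2]),ray("scene",*d[:2])))
for uv in((317,229),(299,213)): print("dish",plane("top" if uv[0]==317 else "scene",*uv,.124))
print("other",plane("top",352,223,.118))
print("grip",tri(ray("top",195,153),ray("scene",155,209)))
print("wheel",plane("top",335,228,.098))
for n,i,b in(("top",im,(180,130,345,280)),("scene",sc,(140,180,340,330))):
    print(cv2.imwrite(f"pics/{n}c.png",cv2.resize(i[b[1]:b[3],b[0]:b[2]],None,fx=4,fy=4,interpolation=cv2.INTER_CUBIC)))
E
```

```text
(np.float64(230.17708333333334), np.float64(248.71875), 96, (np.int64(225), np.int64(236), np.int64(244), np.int64(254))) (np.float64(270.0846153846154), np.float64(296.76153846153846), 130, (np.int64(263), np.int64(277), np.int64(291), np.int64(302)))
[0.4937 0.077  0.075 ] [0.4921 0.0801 0.075 ] (array([0.4939, 0.0773, 0.0721]), np.float64(0.0004352233914995881))
dish [ 0.5348 -0.1353  0.124 ]
dish [ 0.538  -0.1373  0.124 ]
other [ 0.5509 -0.2206  0.118 ]
grip (array([0.6835, 0.1421, 0.2431]), np.float64(0.004522691611787591))
wheel [ 0.5424 -0.1819  0.098 ]
True
True
```

View pics/topc.png

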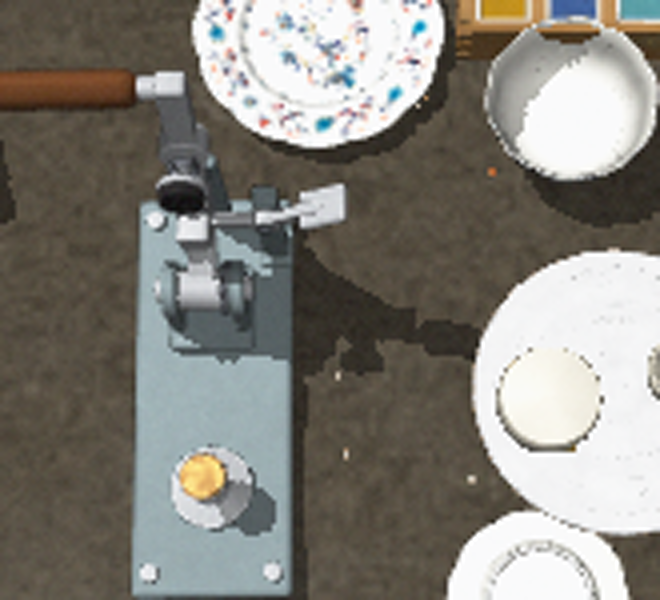

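View pics/scenec.png

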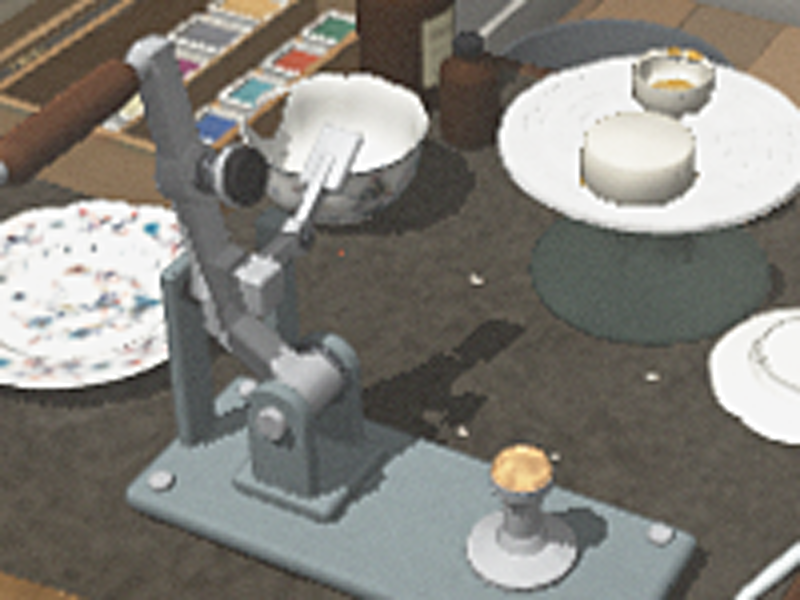

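Crop views: tail centre at top (260.8,181.8) and scene (225.5,216.3), base bolts at top (217.2,273.2), (248.2,273), (219.2,185). The dish is a near-cylinder with free space around it on the ±x sides.

```bash
cat >> h.py <<'E'
np.set_printoptions(precision=4,suppress=True)
def TR(yaw,pitch=0): # tool down, x axis at yaw; then turned by pitch about tool x
    return R.from_matrix(np.array([[np.cos(yaw),np.sin(yaw),0],[np.sin(yaw),-np.cos(yaw),0],[0,0,-1]]).T)*R.from_rotvec([pitch,0,0])
def rows(pos,rot,n,p0=None,r0=None):
    s=manip.sense(); p=np.array(s["tool_pos"] if p0 is None else p0); r=R.from_quat(s["tool_rot"]) if r0 is None else r0
    w=(r.inv()*rot).as_rotvec(); st=(np.array(pos)-p)/n
    for k in range(n):
        rk=r*R.from_rotvec(w*k/n); print(np.round(rk.inv().apply(st)*1000,1),np.round(w/n,4))
def st():
    s=manip.sense(); r=R.from_quat(s["tool_rot"]).as_matrix()
    print(s["time_s"],s["tool_pos"],"x",r[:,0],"z",r[:,2],"F",s["ft_force"],"w",s["gripper_width"],s["gripper_force"],"q",s["joints"])
E
python3 - <<'E'
from h import *
t,e=tri(ray("top",260.8,181.8),ray("scene",225.5,216.3)); print("tail",t,e)
b=[plane("top",*uv,.015)[:2] for uv in((217.2,273.2),(248.2,273),(219.2,185))]; print(b)
v=b[2]-b[0]; print("yaw long",np.arctan2(v[1],v[0])); v=b[0]-b[1]; print("yaw short",np.arctan2(-v[0],v[1]))
rows([.537,-.136,.25],TR(np.pi/2),12)
E
```

```text
tail [ 0.6395 -0.0015  0.1616] 0.0026569595447052128
[array([0.4383, 0.116 ]), array([0.4391, 0.0355]), array([0.6772, 0.1196])]
yaw long 0.015031861759774489
yaw short 0.009993806224672665
[ 36.4 -17.4   0.6] [-0.0001 -0.0001 -0.0963]
[ 37.9 -13.8   0.6] [-0.0001 -0.0001 -0.0963]
[ 39.  -10.1   0.6] [-0.0001 -0.0001 -0.0963]
[39.8 -6.3  0.6] [-0.0001 -0.0001 -0.0963]
[40.3 -2.5  0.6] [-0.0001 -0.0001 -0.0963]
[40.3  1.4  0.6] [-0.0001 -0.0001 -0.0963]
[40.   5.3  0.6] [-0.0001 -0.0001 -0.0963]
[39.3  9.1  0.6] [-0.0001 -0.0001 -0.0963]
[38.2 12.9  0.6] [-0.0001 -0.0001 -0.0963]
[36.8 16.5  0.6] [-0.0001 -0.0001 -0.0963]
[35.1 19.9  0.6] [-0.0001 -0.0001 -0.0963]
[33.  23.2  0.6] [-0.0001 -0.0001 -0.0963]
```

Emit:
{"name": "servo_tool", "arguments": {"series": [[88,36.4,-17.4,0.6,0,0,-0.0963],[88,37.9,-13.8,0.6,0,0,-0.0963],[88,39,-10.1,0.6,0,0,-0.0963],[88,39.8,-6.3,0.6,0,0,-0.0963],[88,40.3,-2.5,0.6,0,0,-0.0963],[88,40.3,1.4,0.6,0,0,-0.0963],[88,40,5.3,0.6,0,0,-0.0963],[88,39.3,9.1,0.6,0,0,-0.0963]]}}

```text
time_s: 0.9
tool_pos: [0.4327, -0.2571, 0.2527]
tool_rot: [0.828, 0.56, -0.0, -0.0]
ft_force: [-0.4, -0.3, -0.1]
gripper_width: 0.0881
gripper_force: 0.0
```

Emit:
{"name": "servo_tool", "arguments": {"series": [[88,38.2,12.9,0.6,0,0,-0.0963],[88,36.8,16.5,0.6,0,0,-0.0963],[88,35.1,19.9,0.6,0,0,-0.0963],[88,33,23.2,0.6,0,0,-0.0963],[88,0,0,0,0,0,0],[88,0,0,0,0,0,0]]}}

```text
time_s: 1.5
tool_pos: [0.5371, -0.1357, 0.2501]
tool_rot: [0.707, 0.707, -0.0, -0.0]
ft_force: [0.0, 0.1, 0.5]
gripper_width: 0.0879
gripper_force: 0.0
```

Run:
```python
from h import *
st(); s=manip.sense(); im=manip.camera("wrist"); cv2.imwrite("pics/w1.png",im)
print(proj("wrist",[.537,-.136,.124],s))
```

```text
1.5 [ 0.5371 -0.1357  0.2501] x [-0.0004  1.      0.0002] z [-0.001   0.0002 -1.    ] F [0.0462 0.1271 0.4585] w 0.08786187181639421 0.0 q [-0.4612  0.3936  1.2993 -0.0003  1.4496 -0.4616]
[280.4019 206.6808]
```

View pics/w1.png

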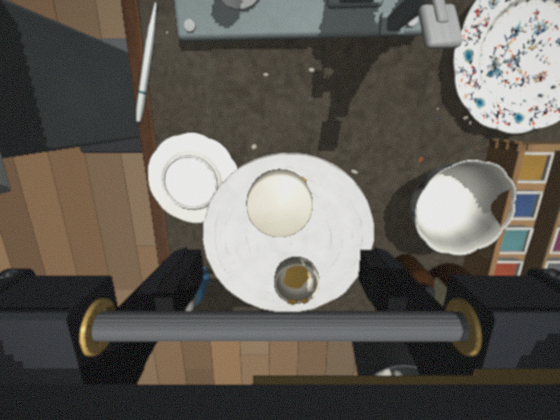

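The wrist view shows the dish's flat underside centred at (280,203), with the small dish at (296,281). The dish is about 3 mm further +y than where I predicted, and the fingers have free space on both sides.

Emit:
{"name": "servo_tool", "arguments": {"series": [[88,2.5,0,35,0,0,0],[88,0,0,35,0,0,0],[88,0,0,30,0,0,0],[88,0,0,20,0,0,0],[88,0,0,9,0,0,0],[88,0,0,0,0,0,0],[60,0,0,0,0,0,0],[60,0,0,0,0,0,0]], "grip_force": 12}}

```text
time_s: 2.35
tool_pos: [0.5375, -0.1342, 0.1228]
tool_rot: [0.707, 0.707, 0.0, 0.001]
ft_force: [-0.0, -0.2, -0.4]
gripper_width: 0.0742
gripper_force: 0.0
```

Emit:
{"name": "servo_tool", "arguments": {"series": [[40,0,0,0,0,0,0],[40,0,0,0,0,0,0],[40,0,0,0,0,0,0],[40,0,0,0,0,0,0]]}}

```text
time_s: 2.75
tool_pos: [0.5372, -0.1339, 0.1222]
tool_rot: [0.707, 0.707, 0.0, 0.001]
ft_force: [-1.8, -0.2, 6.0]
gripper_width: 0.0618
gripper_force: 12.0
```

Emit:
{"name": "servo_tool", "arguments": {"series": [[40,0,0,0,0,0,0],[40,0,0,-5,0,0,0],[40,0,0,-10,0,0,0],[40,0,0,-20,0,0,0],[40,0,0,-30,0,0,0],[40,0,0,-35,0,0,0],[40,0,0,-30,0,0,0],[40,0,0,0,0,0,0]], "grip_force": 20}}

```text
time_s: 3.55
tool_pos: [0.5381, -0.1341, 0.2562]
tool_rot: [0.707, 0.707, 0.001, 0.004]
ft_force: [0.1, 0.2, -0.7]
gripper_width: 0.0623
gripper_force: 20.0
```

Run:
```python
from h import *
st(); s=manip.sense(); im=manip.camera("wrist"); cv2.imwrite("pics/w2.png",im[100:400,130:430])
print(proj("wrist",s["tool_pos"],s))
```

```text
3.55 [ 0.5381 -0.1341  0.2562] x [ 0.0002  1.     -0.0035] z [ 0.0074 -0.0035 -1.    ] F [ 0.0859  0.2221 -0.6679] w 0.06225157579674988 19.9962137647708 q [-0.4578  0.3866  1.2926  0.0001  1.4542 -0.4576]
[280.5728 280.6335]
```

View pics/w2.png

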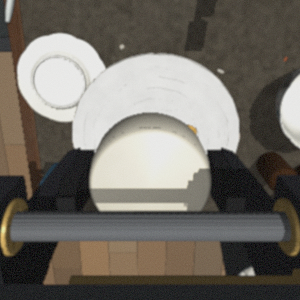

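Dish is held level and centred between the fingers (weight reads 0.7 N). Next I move so the post comes into the wrist view.

Emit:
{"name": "servo_tool", "arguments": {"series": [[40,20,-10,0,0,0,0],[40,24,-12,0,0,0,0],[40,26,-12,0,0,0,0],[40,24,-10,0,0,0,0],[40,0,0,0,0,0,0],[40,0,0,0,0,0,0]]}}

```text
time_s: 4.2
tool_pos: [0.493, -0.0397, 0.251]
tool_rot: [0.707, 0.707, -0.0, -0.0]
ft_force: [0.4, -0.0, -0.7]
gripper_width: 0.0619
gripper_force: 20.0
```

Run:
```python
from h import *
st(); s=manip.sense(); im=manip.camera("wrist"); cv2.imwrite("pics/w3.png",im)
print(proj("wrist",[.494,.0785,.075],s),proj("wrist",[.6395,-.0015,.1616],s))
h=cv2.cvtColor(im,cv2.COLOR_BGR2HSV); m=cv2.inRange(h,(8,90,110),(28,255,255))
n,l,q,c=cv2.connectedComponentsWithStats(m)
for i in range(1,n):
    if q[i,4]>60: print(q[i],c[i],plane("wrist",*c[i],.075,s))
```

```text
4.2 [ 0.493  -0.0397  0.251 ] x [-0.0004  1.      0.0002] z [-0.0011  0.0002 -1.    ] F [ 0.3743 -0.0293 -0.6862] w 0.06191706426209089 19.99621280521751 q [-0.3201  0.2895  1.4573 -0.0002  1.3959 -0.3204]
[281.7517  73.1369] [474.1279 172.8872]
[   0    0   79   72 4196] [38.9309 32.6413] [0.2699 0.1124 0.075 ]
[ 73  25  46  45 726] [94.7645 47.4311] [0.3191 0.1003 0.075 ]
[157  59  10  12  83] [162.2169  64.4217] [0.3804 0.086  0.075 ]
[267  60  29  31 698] [280.808   74.8252] [0.4931 0.077  0.075 ]
[   0  180  188  118 7119] [ 99.3933 242.8408] [ 0.2857 -0.0991  0.075 ]
[529 225  31  35 655] [544.0061 239.9557] [ 0.7933 -0.0948  0.075 ]
[129 245  15  17  65] [136.2462 252.9538] [ 0.326  -0.1118  0.075 ]
[518 266   9  27  72] [522.2083 279.6806] [ 0.7816 -0.1464  0.075 ]
[130 303  14  53 293] [134.9625 330.413 ] [ 0.3081 -0.2206  0.075 ]
[421 326   9  30  88] [426.7955 342.2159] [ 0.682  -0.2384  0.075 ]
[174 342  39  42 748] [189.4158 366.4265] [ 0.3718 -0.2786  0.075 ]
[321 343  23  15 260] [332.0731 349.6   ] [ 0.5604 -0.2505  0.075 ]
[227 371  68   4 238] [259.7311 372.5504] [ 0.4654 -0.2889  0.075 ]
```

View pics/w3.png

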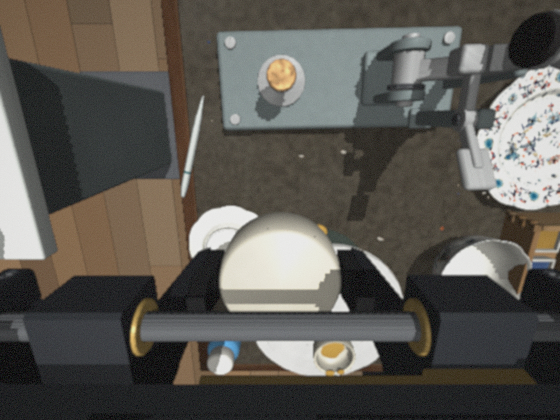

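The cork is at (281,75), giving post ≈ (0.4935, 0.0775). The tail at about (476,168) agrees with the estimate.

Run:
```python
from h import *
rows([.4935,.0775,.25],TR(np.pi),12)
```

```text
[9.8 0.  0.1] [-0.0001 -0.0001 -0.1309]
[9.7 1.3 0.1] [-0.0001 -0.0001 -0.1309]
[9.5 2.6 0.1] [-0.0001 -0.0001 -0.1309]
[9.1 3.8 0.1] [-0.0001 -0.0001 -0.1309]
[8.5 4.9 0.1] [-0.0001 -0.0001 -0.1309]
[7.8 6.  0.1] [-0.0001 -0.0001 -0.1309]
[6.9 6.9 0.1] [-0.0001 -0.0001 -0.1309]
[6.  7.8 0.1] [-0.0001 -0.0001 -0.1309]
[4.9 8.5 0.1] [-0.0001 -0.0001 -0.1309]
[3.7 9.1 0.1] [-0.0001 -0.0001 -0.1309]
[2.5 9.5 0.1] [-0.0001 -0.0001 -0.1309]
[1.3 9.7 0.1] [-0.0001 -0.0001 -0.1309]
```

Emit:
{"name": "servo_tool", "arguments": {"series": [[40,9.8,0,0,0,0,-0.131],[40,9.7,1.3,0,0,0,-0.131],[40,9.5,2.6,0,0,0,-0.131],[40,9.1,3.8,0,0,0,-0.131],[40,8.5,4.9,0,0,0,-0.131],[40,7.8,6,0,0,0,-0.131],[40,6.9,6.9,0,0,0,-0.131],[40,6,7.8,0,0,0,-0.131]]}}

```text
time_s: 5.05
tool_pos: [0.4937, 0.0382, 0.251]
tool_rot: [0.257, 0.967, -0.0, -0.0]
ft_force: [0.1, 0.2, 0.0]
gripper_width: 0.0623
gripper_force: 20.0
```

Emit:
{"name": "servo_tool", "arguments": {"series": [[40,4.9,8.5,0,0,0,-0.131],[40,3.7,9.1,0,0,0,-0.131],[40,2.5,9.5,0,0,0,-0.131],[40,1.3,9.7,0,0,0,-0.131],[40,0,0,30,0,0,0],[40,0,0,30,0,0,0],[40,0,0,30,0,0,0],[40,0,0,20,0,0,0]]}}

```text
time_s: 5.85
tool_pos: [0.4932, 0.0772, 0.1392]
tool_rot: [0.0, 1.0, 0.0, -0.001]
ft_force: [-0.0, 0.1, -0.5]
gripper_width: 0.0623
gripper_force: 20.0
```

Emit:
{"name": "servo_tool", "arguments": {"series": [[40,0,0,10,0,0,0],[40,0,0,10,0,0,0],[40,0,0,0,0,0,0],[40,0,0,0,0,0,0]]}}

```text
time_s: 6.25
tool_pos: [0.4937, 0.0779, 0.1221]
tool_rot: [-0.0, 1.0, -0.0, 0.001]
ft_force: [-0.0, 0.0, -1.3]
gripper_width: 0.062
gripper_force: 20.0
```

Run:
```python
from h import *
st()
im=manip.camera("scene"); cv2.imwrite("pics/s2.png",cv2.resize(im[160:340,130:350],None,fx=3,fy=3,interpolation=cv2.INTER_CUBIC))
```

```text
6.25 [0.4937 0.0779 0.1221] x [-1.     -0.0006 -0.001 ] z [ 0.001  -0.0001 -1.    ] F [-0.0049  0.008  -1.2965] w 0.061964677210161724 19.996202200172775 q [-0.0808  0.4438  1.6404 -0.      1.0564 -1.6523]
```

View pics/s2.png

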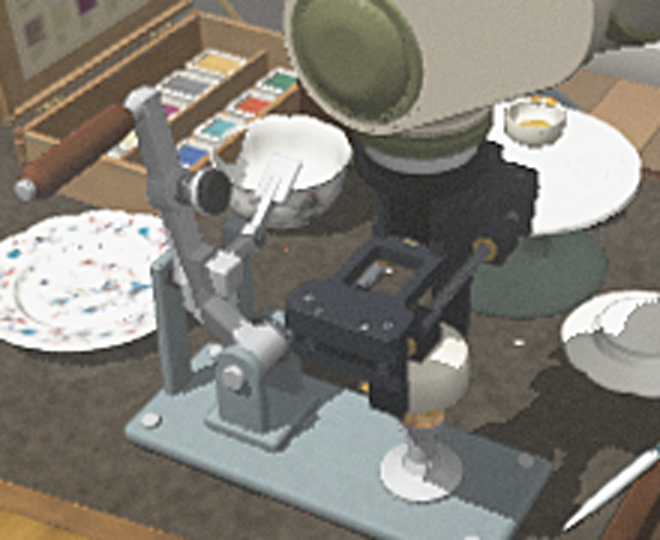

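The dish hangs level directly above the cork (cork at about (427,418) in the crop). I'll lower it with force checks.

Emit:
{"name": "servo_tool", "arguments": {"series": [[40,0,0,10,0,0,0],[40,0,0,10,0,0,0],[40,0,0,10,0,0,0],[40,0,0,7,0,0,0],[40,0,0,0,0,0,0],[40,0,0,0,0,0,0]]}}

```text
time_s: 6.9
tool_pos: [0.4933, 0.078, 0.0844]
tool_rot: [-0.0, 1.0, 0.0, -0.0]
ft_force: [0.7, 0.9, -0.6]
gripper_width: 0.062
gripper_force: 20.0
```

Emit:
{"name": "servo_tool", "arguments": {"series": [[40,0,0,2,0,0,0],[40,0,0,2,0,0,0],[40,0,0,1,0,0,0],[40,0,0,0,0,0,0],[40,0,0,0,0,0,0]]}}

```text
time_s: 7.4
tool_pos: [0.4933, 0.078, 0.0796]
tool_rot: [-0.0, 1.0, -0.0, 0.0]
ft_force: [-0.5, 0.1, -1.3]
gripper_width: 0.0616
gripper_force: 20.0
```

Emit:
{"name": "servo_tool", "arguments": {"series": [[40,0,0,1,0,0,0],[40,0,0,1,0,0,0],[40,0,0,0,0,0,0],[40,0,0,0,0,0,0]]}}

```text
time_s: 7.8
tool_pos: [0.4935, 0.0781, 0.0787]
tool_rot: [-0.0, 1.0, -0.0, 0.001]
ft_force: [-3.8, -0.7, 13.5]
gripper_width: 0.0617
gripper_force: 20.0
```

Emit:
{"name": "servo_tool", "arguments": {"series": [[40,0,0,1,0,0,0],[40,0,0,0,0,0,0],[40,0,0,0,0,0,0]]}}

```text
time_s: 8.1
tool_pos: [0.4935, 0.078, 0.0786]
tool_rot: [-0.001, 1.0, -0.0, 0.001]
ft_force: [-6.8, -0.1, 23.4]
gripper_width: 0.0622
gripper_force: 20.0
```

Emit:
{"name": "servo_tool", "arguments": {"series": [[40,0,0,-1,0,0,0],[40,0,0,-0.7,0,0,0],[40,0,0,0,0,0,0],[66,0,0,0,0,0,0],[72,0,0,0,0,0,0],[88,0,0,0,0,0,0],[88,0,0,0,0,0,0]]}}

```text
time_s: 8.8
tool_pos: [0.4932, 0.078, 0.078]
tool_rot: [-0.0, 1.0, 0.0, -0.0]
ft_force: [-0.2, -0.1, 0.3]
gripper_width: 0.0858
gripper_force: 0.0
```

Emit:
{"name": "servo_tool", "arguments": {"series": [[88,0,0,-5,0,0,0],[88,0,0,-15,0,0,0],[88,0,0,-30,0,0,0],[88,0,0,-40,0,0,0],[88,0,0,-40,0,0,0],[88,0,0,-40,0,0,0],[0,0,0,0,0,0,0]]}}

```text
time_s: 9.5
tool_pos: [0.4948, 0.078, 0.2535]
tool_rot: [-0.001, 1.0, -0.0, 0.005]
ft_force: [0.2, -0.2, 0.4]
gripper_width: 0.082
gripper_force: 0.0
```

Run:
```python
from h import *
st()
im=manip.camera("scene"); cv2.imwrite("pics/s3.png",cv2.resize(im[180:340,150:350],None,fx=3,fy=3,interpolation=cv2.INTER_CUBIC))
t=TR(np.pi/2)*R.from_rotvec([0,0.5236,0]);print(t.as_matrix())
rows([.62,-.06,.26],t,14)
```

```text
9.5 [0.4948 0.078  0.2535] x [-0.9999 -0.001  -0.01  ] z [ 0.01   -0.0008 -0.9999] F [ 0.2414 -0.2122  0.4018] w 0.0820218436649332 0.0 q [-0.0804  0.294   1.443   0.      1.3945 -1.6522]
[[ 0.     1.     0.   ]
 [ 0.866  0.     0.5  ]
 [ 0.5    0.    -0.866]]
[-9.  -9.9 -0.6] [-0.0291  0.0296  0.1095]
[-10.   -8.8  -1.2] [-0.0291  0.0296  0.1095]
[-10.9  -7.6  -1.7] [-0.0291  0.0296  0.1095]
[-11.6  -6.3  -2.3] [-0.0291  0.0296  0.1095]
[-12.1  -5.   -2.8] [-0.0291  0.0296  0.1095]
[-12.5  -3.5  -3.3] [-0.0291  0.0296  0.1095]
[-12.7  -2.   -3.7] [-0.0291  0.0296  0.1095]
[-12.7  -0.5  -4.1] [-0.0291  0.0296  0.1095]
[-12.6   1.   -4.5] [-0.0291  0.0296  0.1095]
[-12.2   2.5  -4.8] [-0.0291  0.0296  0.1095]
[-11.7   3.9  -5.1] [-0.0291  0.0296  0.1095]
[-11.1   5.3  -5.3] [-0.0291  0.0296  0.1095]
[-10.3   6.7  -5.4] [-0.0291  0.0296  0.1095]
[-9.3  7.9 -5.5] [-0.0291  0.0296  0.1095]
```

View pics/s3.png

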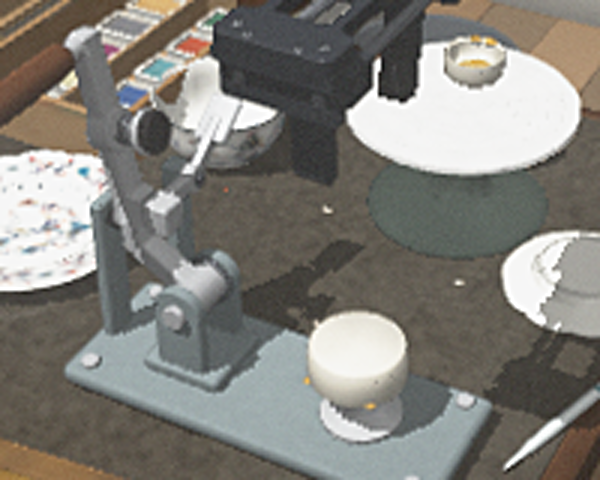

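The dish sits level on the post, mouth down. Next is the catch.

Emit:
{"name": "servo_tool", "arguments": {"series": [[0,-9,-9.9,-0.6,-0.0291,0.0296,0.1095],[0,-10,-8.8,-1.2,-0.0291,0.0296,0.1095],[0,-10.9,-7.6,-1.7,-0.0291,0.0296,0.1095],[0,-11.6,-6.3,-2.3,-0.0291,0.0296,0.1095],[0,-12.1,-5,-2.8,-0.0291,0.0296,0.1095],[0,-12.5,-3.5,-3.3,-0.0291,0.0296,0.1095],[0,-12.7,-2,-3.7,-0.0291,0.0296,0.1095]]}}

```text
time_s: 10.25
tool_pos: [0.5565, 0.0086, 0.2512]
tool_rot: [0.374, 0.916, 0.099, -0.103]
ft_force: [-0.5, 0.6, -0.4]
gripper_width: 0.0221
gripper_force: 0.0
```

Emit:
{"name": "servo_tool", "arguments": {"series": [[0,-12.7,-0.5,-4.1,-0.0291,0.0296,0.1095],[0,-12.6,1,-4.5,-0.0291,0.0296,0.1095],[0,-12.2,2.5,-4.8,-0.0291,0.0296,0.1095],[0,-11.7,3.9,-5.1,-0.0291,0.0296,0.1095],[0,-11.1,5.3,-5.3,-0.0291,0.0296,0.1095],[0,-10.3,6.7,-5.4,-0.0291,0.0296,0.1095],[0,-9.3,7.9,-5.5,-0.0291,0.0296,0.1095],[0,0,0,0,0,0,0]]}}

```text
time_s: 11.05
tool_pos: [0.6197, -0.0614, 0.255]
tool_rot: [0.685, 0.681, 0.181, -0.186]
ft_force: [0.4, 1.0, -0.3]
gripper_width: 0.0001
gripper_force: 0.0
```

Run:
```python
from h import *
st()
rows([.6395,-.0125,.2015],TR(np.pi/2)*R.from_rotvec([0,0.5236,0]),3)
```

```text
11.05 [ 0.6197 -0.0614  0.255 ] x [0.0064 0.865  0.5018] z [-0.0055  0.5018 -0.865 ] F [ 0.4368  0.9762 -0.2651] w 0.0001300512532068151 0.0 q [-0.4612  0.5745  1.063   0.4707  1.7417 -0.431 ]
[ 5.2  6.7 23.6] [-0.0018 -0.0007 -0.0021]
[ 5.2  6.7 23.6] [-0.0018 -0.0007 -0.0021]
[ 5.2  6.6 23.6] [-0.0018 -0.0007 -0.0021]
```

Emit:
{"name": "servo_tool", "arguments": {"series": [[0,5.2,6.7,23.6,0,0,0],[0,5.2,6.7,23.6,0,0,0],[0,5.2,6.7,23.6,0,0,0],[0,0,0,0,0,0,0],[0,-5,0,8.7,0,0,0],[0,-5,0,8.7,0,0,0],[0,-5,0,8.7,0,0,0]]}}

```text
time_s: 11.75
tool_pos: [0.6393, -0.0118, 0.1731]
tool_rot: [0.683, 0.683, 0.182, -0.184]
ft_force: [-0.1, -0.6, 2.7]
gripper_width: 0.0005
gripper_force: 0.8
```

Emit:
{"name": "servo_tool", "arguments": {"series": [[0,-5,0,8.7,0,0,0],[0,-5,0,8.7,0,0,0],[0,-2.5,0,4.3,0,0,0],[0,0,0,0,0,0,0]]}}

```text
time_s: 12.15
tool_pos: [0.639, -0.011, 0.1473]
tool_rot: [0.683, 0.682, 0.181, -0.186]
ft_force: [-0.0, 0.2, -0.2]
gripper_width: 0.0007
gripper_force: 0.0
```

Emit:
{"name": "servo_tool", "arguments": {"series": [[0,-2.5,0,4.3,0,0,0],[0,-2.5,0,4.3,0,0,0],[0,0,0,0,0,0,0]]}}

```text
time_s: 12.45
tool_pos: [0.639, -0.0108, 0.1377]
tool_rot: [0.683, 0.683, 0.181, -0.185]
ft_force: [-0.2, -0.5, -0.4]
gripper_width: 0.0005
gripper_force: 0.0
```

Emit:
{"name": "servo_tool", "arguments": {"series": [[0,-2.5,0,4.3,0,0,0],[0,-2.5,0,4.3,0,0,0],[0,0,0,0,0,0,0]]}}

```text
time_s: 12.75
tool_pos: [0.6389, -0.011, 0.1276]
tool_rot: [0.683, 0.683, 0.181, -0.185]
ft_force: [-0.3, 0.1, -0.1]
gripper_width: 0.0004
gripper_force: 0.0
```

Emit:
{"name": "servo_tool", "arguments": {"series": [[0,-2.5,0,4.3,0,0,0]]}}

```text
time_s: 12.85
tool_pos: [0.6393, -0.0111, 0.1237]
tool_rot: [0.683, 0.683, 0.182, -0.185]
ft_force: [0.7, 0.6, 1.9]
gripper_width: 0.0006
gripper_force: 0.9
```

Emit:
{"name": "servo_tool", "arguments": {"series": [[0,-1.5,0,2.6,0,0,0]]}}

```text
time_s: 12.95
tool_pos: [0.6391, -0.011, 0.1201]
tool_rot: [0.683, 0.683, 0.182, -0.185]
ft_force: [-0.2, -0.6, 1.8]
gripper_width: 0.0003
gripper_force: 0.8
```

Run:
```python
from h import *
st()
im=manip.camera("scene"); cv2.imwrite("pics/s4.png",cv2.resize(im[170:310,165:305],None,fx=4,fy=4,interpolation=cv2.INTER_CUBIC))
```

```text
12.95 [ 0.6391 -0.011   0.1201] x [0.002  0.8657 0.5006] z [-0.0043  0.5006 -0.8657] F [-0.2408 -0.6473  1.8209] w 0.00033777924821563795 0.8248283001012169 q [-0.3765  0.7065  1.2192  0.4865  1.4459 -0.4942]
```

View pics/s4.png

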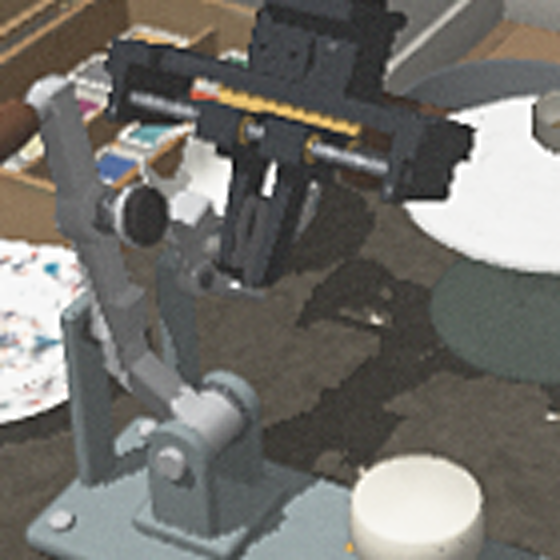

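The nose block, now at about (195,208) in the crop, has swung up and off the bar and the tail is under the fingertips. I'll press on to the end stop.

Emit:
{"name": "servo_tool", "arguments": {"series": [[0,-1.5,0,2.6,0,0,0]]}}

```text
time_s: 13.1
tool_pos: [0.6393, -0.011, 0.1178]
tool_rot: [0.683, 0.683, 0.182, -0.185]
ft_force: [-2.0, -1.2, 16.6]
gripper_width: 0.0004
gripper_force: 7.4
```

Emit:
{"name": "servo_tool", "arguments": {"series": [[0,-1.5,0,2.6,0,0,0]]}}

```text
time_s: 13.2
tool_pos: [0.6395, -0.0108, 0.1172]
tool_rot: [0.683, 0.683, 0.183, -0.185]
ft_force: [-8.8, -3.0, 33.3]
gripper_width: 0.0005
gripper_force: 13.4
```

Emit:
{"name": "servo_tool", "arguments": {"series": [[0,-1,0,1.7,0,0,0]]}}

```text
time_s: 13.3
tool_pos: [0.6397, -0.0108, 0.117]
tool_rot: [0.682, 0.683, 0.184, -0.184]
ft_force: [-9.8, -5.5, 37.6]
gripper_width: 0.0008
gripper_force: 15.5
```

The end stop is reached (reaction jumped to 37 N), so the catch is clear. Backing off.

Emit:
{"name": "servo_tool", "arguments": {"series": [[0,5,0,-8.7,0,0,0],[0,10,0,-17.3,0,0,0],[0,15,0,-26,0,0,0],[0,20,0,-34.6,0,0,0],[0,20,0,-34.6,0,0,0],[60,20,0,-34.6,0,0,0],[60,15,0,-26,0,0,0],[60,0,0,0,0,0,0]]}}

```text
time_s: 14.1
tool_pos: [0.6406, -0.0112, 0.3265]
tool_rot: [0.683, 0.684, 0.183, -0.181]
ft_force: [0.3, -0.6, 0.1]
gripper_width: 0.0227
gripper_force: 0.0
```

Run:
```python
from h import *
st()
rows([.683,.154,.315],TR(np.pi/2),8)
print()
H=np.array([.6135,.075]); p0=None
th=np.linspace(0,1.80,19); P=[]
for k,t in enumerate(th):
    a=np.arctan2(169,70)+t; P.append((H[0]+.183*np.cos(a),.154-.012*(.07-.183*np.cos(a)),H[1]+.183*np.sin(a)))
for k in range(18):
    r=TR(np.pi/2,-.02*k); print(k,np.round(r.inv().apply(np.subtract(P[k+1],P[k]))*1000,1),np.round(P[k+1],4))
```

```text
14.1 [ 0.6406 -0.0112  0.3265] x [-0.002   0.8672  0.498 ] z [ 0.0021  0.498  -0.8672] F [ 0.268  -0.6292  0.1407] w 0.02266298634681383 0.0 q [-0.3759  0.5511  0.9012  0.5048  1.8568 -0.2735]
[17.2  5.3 11.5] [ 0.0003 -0.0652  0.0002]
[17.9  5.3 10.4] [ 0.0003 -0.0652  0.0002]
[18.5  5.3  9.2] [ 0.0003 -0.0652  0.0002]
[19.1  5.3  8. ] [ 0.0003 -0.0652  0.0002]
[19.6  5.3  6.7] [ 0.0003 -0.0652  0.0002]
[20.   5.3  5.4] [ 0.0003 -0.0652  0.0002]
[20.3  5.3  4.1] [ 0.0003 -0.0652  0.0002]
[20.5  5.3  2.8] [ 0.0003 -0.0652  0.0002]

0 [ -0.2 -17.2  -6.1] [0.6663 0.1538 0.2502]
1 [ -0.2 -17.7  -4.8] [0.6485 0.1536 0.2546]
2 [ -0.2 -18.   -3.3] [0.6304 0.1534 0.2572]
3 [ -0.2 -18.2  -1.9] [0.6122 0.1531 0.258 ]
4 [ -0.2 -18.3  -0.4] [0.5939 0.1529 0.2569]
5 [ -0.2 -18.3   1. ] [0.5758 0.1527 0.2541]
6 [ -0.2 -18.1   2.5] [0.5581 0.1525 0.2494]
7 [ -0.2 -17.9   3.9] [0.541  0.1523 0.243 ]
8 [ -0.2 -17.5   5.4] [0.5246 0.1521 0.235 ]
9 [ -0.2 -17.    6.7] [0.5091 0.1519 0.2253]
10 [ -0.2 -16.4   8.1] [0.4946 0.1517 0.2141]
11 [ -0.2 -15.7   9.4] [0.4813 0.1516 0.2015]
12 [ -0.1 -14.9  10.6] [0.4693 0.1514 0.1877]
13 [ -0.1 -14.   11.7] [0.4588 0.1513 0.1727]
14 [ -0.1 -13.   12.8] [0.4498 0.1512 0.1568]
15 [ -0.1 -12.   13.8] [0.4425 0.1511 0.1401]
16 [ -0.1 -10.8  14.7] [0.4368 0.151  0.1227]
17 [-0.  -9.6 15.6] [0.4329 0.151  0.1048]
```

Emit:
{"name": "servo_tool", "arguments": {"series": [[60,17.2,5.3,11.5,0,-0.0652,0],[60,17.9,5.3,10.4,0,-0.0652,0],[60,18.5,5.3,9.2,0,-0.0652,0],[60,19.1,5.3,8,0,-0.0652,0],[60,19.6,5.3,6.7,0,-0.0652,0],[60,20,5.3,5.4,0,-0.0652,0],[60,20.3,5.3,4.1,0,-0.0652,0],[60,20.5,5.3,2.8,0,-0.0652,0]]}}

```text
time_s: 14.9
tool_pos: [0.6823, 0.1549, 0.3096]
tool_rot: [0.707, 0.707, -0.003, -0.002]
ft_force: [0.3, -0.2, 0.1]
gripper_width: 0.0598
gripper_force: 0.0
```

Emit:
{"name": "servo_tool", "arguments": {"series": [[60,0,0,0,0,0,0],[60,0,0,0,0,0,0]]}}

```text
time_s: 15.1
tool_pos: [0.6822, 0.1544, 0.3096]
tool_rot: [0.706, 0.708, -0.001, -0.003]
ft_force: [0.3, 0.5, 1.0]
gripper_width: 0.0602
gripper_force: 0.0
```

Run:
```python
from h import *
st(); s=manip.sense(); im=manip.camera("wrist"); cv2.imwrite("pics/w5.png",im)
h=cv2.cvtColor(im,cv2.COLOR_BGR2HSV); m=cv2.inRange(h,(4,100,40),(14,255,170))
n,l,q,c=cv2.connectedComponentsWithStats(m)
for i in range(1,n):
    if q[i,4]>250: print(q[i],c[i],plane("wrist",*c[i],.244,s))
for y in(.10,.12,.142,.16,.187): print(y,proj("wrist",[.683,y,.244],s))
```

```text
15.1 [0.6822 0.1544 0.3096] x [-0.0017  1.      0.0028] z [-0.007   0.0028 -1.    ] F [0.2968 0.5071 1.0286] w 0.060203841803484655 0.0 q [0.0527 0.6516 0.6788 0.0033 1.818  0.0518]
[  33    0   65  274 2748] [ 67.3417 132.6423] [0.5429 0.223  0.244 ]
[ 266  189   31  114 2965] [281.2705 243.288 ] [0.6824 0.1452 0.244 ]
0.1 [281.8896 296.7717]
0.12 [281.9965 273.9506]
0.142 [282.1211 247.348 ]
0.16 [282.2291 224.3117]
0.187 [282.402  187.3948]
```

The wrist mask puts the wooden grip at x=0.682, y 0.095–0.186, matching prediction. Descend and close.

Emit:
{"name": "servo_tool", "arguments": {"series": [[60,0,0,15,0,0,0],[60,0,0,20,0,0,0],[60,0,0,20,0,0,0],[60,0,0,10,0,0,0],[60,0,0,0,0,0,0],[18,0,0,0,0,0,0],[18,0,0,0,0,0,0],[18,0,0,0,0,0,0]], "grip_force": 20}}

```text
time_s: 15.95
tool_pos: [0.6822, 0.1542, 0.2471]
tool_rot: [0.707, 0.707, -0.0, -0.002]
ft_force: [0.5, 0.4, -0.7]
gripper_width: 0.0383
gripper_force: 0.0
```

Emit:
{"name": "servo_tool", "arguments": {"series": [[15,0,0,0,0,0,0],[15,0,0,0,0,0,0],[15,0,0,0,0,0,0]]}}

```text
time_s: 16.25
tool_pos: [0.6821, 0.1543, 0.2463]
tool_rot: [0.707, 0.707, -0.0, -0.002]
ft_force: [0.9, 0.2, 0.5]
gripper_width: 0.0214
gripper_force: 20.0
```

Bar gripped (21.4 mm). Now the first part of the arc.

Emit:
{"name": "servo_tool", "arguments": {"series": [[15,0,-6,-2,0,0,0],[15,0,-11.2,-4.1,-0.02,0,0],[15,-0.2,-17.7,-4.8,-0.02,0,0],[15,-0.2,-18,-3.3,-0.02,0,0]]}}

```text
time_s: 16.65
tool_pos: [0.6301, 0.1534, 0.2611]
tool_rot: [0.707, 0.707, 0.023, 0.022]
ft_force: [7.3, -2.3, 4.4]
gripper_width: 0.0212
gripper_force: 20.0
```

Emit:
{"name": "servo_tool", "arguments": {"series": [[15,-0.2,-18.2,-1.9,-0.02,0,0],[15,-0.2,-18.3,-0.4,-0.02,0,0],[15,-0.2,-18.3,1,-0.02,0,0],[15,-0.2,-18.1,2.5,-0.02,0,0],[15,-0.2,-17.9,3.9,-0.02,0,0]], "grip_force": 25}}

```text
time_s: 17.15
tool_pos: [0.5405, 0.1526, 0.248]
tool_rot: [0.705, 0.705, 0.059, 0.057]
ft_force: [6.5, -0.4, 4.0]
gripper_width: 0.021
gripper_force: 25.1
```

Emit:
{"name": "servo_tool", "arguments": {"series": [[15,-0.2,-17.5,5.4,-0.02,0,0],[15,-0.2,-17,6.7,-0.02,0,0],[15,-0.2,-16.4,8.1,-0.02,0,0],[15,-0.2,-15.7,9.4,-0.02,0,0]]}}

```text
time_s: 17.55
tool_pos: [0.4807, 0.152, 0.2063]
tool_rot: [0.702, 0.702, 0.087, 0.085]
ft_force: [5.6, -0.2, 3.5]
gripper_width: 0.0211
gripper_force: 25.1
```

Run:
```python
from h import *
st(); p=manip.sense()["tool_pos"]; d=np.array([p[0]-.6135,p[2]-.075]); print(np.hypot(*d),np.arctan2(d[1],d[0])-np.arctan2(169,70))
```

```text
17.55 [0.4807 0.152  0.2063] x [-0.0007  1.      0.0024] z [ 0.2413  0.0025 -0.9705] F [ 5.5513 -0.1778  3.5336] w 0.021090224234499595 25.06153240799904 q [ 0.0787  0.2671  1.6557 -0.0199  0.9757  0.0874]
0.1867194020019066 1.183909611565239
```

Emit:
{"name": "servo_tool", "arguments": {"series": [[15,-0.1,-14.9,10.6,-0.02,0,0],[15,-0.1,-14,11.7,-0.02,0,0],[15,-0.1,-13,12.8,-0.02,0,0],[15,-0.1,-12,13.8,-0.02,0,0]], "grip_force": 40}}

```text
time_s: 17.95
tool_pos: [0.4425, 0.1516, 0.145]
tool_rot: [0.698, 0.698, 0.115, 0.114]
ft_force: [8.8, -4.9, 4.4]
gripper_width: 0.0201
gripper_force: 39.7
```

Emit:
{"name": "servo_tool", "arguments": {"series": [[15,-0.1,-10.8,14.7,-0.02,0,0],[15,0,-5,8,-0.01,0,0],[15,0,0,0,0,0,0]]}}

```text
time_s: 18.25
tool_pos: [0.4343, 0.1516, 0.1177]
tool_rot: [0.696, 0.696, 0.124, 0.123]
ft_force: [2.0, -5.4, 8.9]
gripper_width: 0.0202
gripper_force: 38.8
```

Run:
```python
from h import *
st(); p=manip.sense()["tool_pos"]; d=np.array([p[0]-.6135,p[2]-.075]); print(np.hypot(*d),np.arctan2(d[1],d[0])-np.arctan2(169,70))
```

```text
18.25 [0.4343 0.1516 0.1177] x [-0.0011  1.      0.0021] z [ 0.3441  0.0024 -0.9389] F [ 1.9522 -5.3805  8.9255] w 0.020177081721766067 38.78571845591068 q [ 0.0928  0.3163  1.96   -0.0599  0.516   0.139 ]
0.18417487583802536 1.729396904264697
```

Emit:
{"name": "servo_tool", "arguments": {"series": [[15,0,-2.6,4.3,0,0,0],[15,0,-2.6,4.3,0,0,0],[15,0,0,0,0,0,0],[15,0,0,0,0,0,0]]}}

```text
time_s: 18.65
tool_pos: [0.4327, 0.1516, 0.1088]
tool_rot: [0.696, 0.696, 0.125, 0.123]
ft_force: [-0.0, -5.2, 12.2]
gripper_width: 0.0203
gripper_force: 38.7
```

Run:
```python
from h import *
st(); p=manip.sense()["tool_pos"]; d=np.array([p[0]-.6135,p[2]-.075]); print(np.hypot(*d),np.arctan2(d[1],d[0])-np.arctan2(169,70))
```

```text
18.65 [0.4327 0.1516 0.1088] x [-0.0012  1.      0.0021] z [ 0.3448  0.0024 -0.9387] F [-0.0376 -5.1706 12.1745] w 0.020325885208976276 38.65958299487829 q [ 0.0933  0.3322  1.9762 -0.0641  0.4832  0.144 ]
0.18397150376951818 1.7788518668871636
```

Emit:
{"name": "servo_tool", "arguments": {"series": [[15,0,-1.6,2.6,0,0,0],[15,0,0,0,0,0,0],[15,0,0,0,0,0,0],[15,0,0,0,0,0,0],[15,0,0,0,0,0,0],[15,0,0,0,0,0,0],[15,0,0,0,0,0,0]]}}

```text
time_s: 19.35
tool_pos: [0.4322, 0.1516, 0.1061]
tool_rot: [0.696, 0.696, 0.125, 0.123]
ft_force: [0.0, -5.7, 13.1]
gripper_width: 0.0199
gripper_force: 38.5
```

Run:
```python
from h import *
st(); p=manip.sense()["tool_pos"]; d=np.array([p[0]-.6135,p[2]-.075]); print(np.hypot(*d),np.arctan2(d[1],d[0])-np.arctan2(169,70))
# dish before (s3 crop) vs now, in the scene view
def dish(im): 
    h=cv2.cvtColor(im,cv2.COLOR_BGR2HSV); m=cv2.inRange(h,(15,8,120),(40,70,255)); k=np.zeros_like(m); k[278:330,245:295]=m[278:330,245:295]
    n,l,q,c=cv2.connectedComponentsWithStats(k); i=1+q[1:,4].argmax(); return q[i],c[i]
a=cv2.resize(cv2.imread("pics/s3.png"),None,fx=1/3,fy=1/3,interpolation=cv2.INTER_AREA); old=np.zeros((420,560,3),np.uint8); old[180:340,150:350]=a
print(dish(old),dish(manip.camera("scene")))
print("expect top centre",proj("scene",[.4935,.0775,.08]))
```

```text
19.35 [0.4322 0.1516 0.1061] x [-0.0012  1.      0.0021] z [ 0.3456  0.0024 -0.9384] F [ 0.0406 -5.742  13.0894] w 0.019905043033824513 38.519105203449726 q [ 0.0935  0.3372  1.9812 -0.0656  0.4724  0.1458]
0.18392831368430446 1.7937573522911483
(array([252, 283,  34,  34, 735], dtype=int32), array([268.7401, 298.5048])) (array([252, 289,  17,  27, 242], dtype=int32), array([259.0455, 303.0744]))
expect top centre [270.1127 293.6425]
```

```bash
python3 -c "
from bench import manip
print(manip.close_job())"
```

```text
the job is handed in; nothing more can be done
None
```

The job is handed in after about 19 s of robot time: the dish sits upside down on the post, the catch is at its end stop, and the arm is holding the lever down at about 1.79 rad with 13 N at the grip; in my last check the arm hid part of the dish, but its visible edge had not moved.

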